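Run the seam probe along a glue joint

TASK

Check the glue joint of the edge-glued panel: take the spring-tipped probe out of its drilled block and, holding it upright, run its tip in light contact along the seam between the panel's two wider boards (not the seam beside the narrow strip), in one unbroken pass from the end nearest the robot to the far end. Keep to the seam and go slowly, about 5 cm a second while the tip is touching, and touch the panel nowhere else with the tip; then put the probe back in its block.

Things in the scene. Friction and masses are not known exactly. Their poses are not given: they have to be found in the camera images.
- probe: Upright tool in the block, 0.12 kg. Heights above its point: sprung round-ended tip 6-8 mm across (0-28 mm), steel shank 14 mm across (to 75), collar 40 mm across (75-81), round black handle 26 mm across (81-151; grip at 116). Origin: lowest point of the extended tip; z up the axis. The tip gives up to 12 mm along the axis: 0.6 N at first, 0.15 N more per mm; press in about 5 mm.
- panel: Fixed panel, 180 x 112 mm, three 18 mm boards on bearers, top 33 mm above the bench. Origin on the bench under the middle of the seam to trace; x runs along this seam away from the robot: it lies at y = 0, z = 33 mm, x = -90 (near end) to +90 mm (far end). Boards: 50 mm wide (y 0 to 50), 40 mm (y -40 to 0), narrow strip 22 mm (y -62 to -40). Seams are flush thin dark lines.
- stand: Fixed drilled wooden block 60 x 60 mm on a foot 72 x 60 mm, its top 90 mm above the bench, with an upright hole 24 mm across, 80 mm deep in its middle. Origin: middle of the underside, z up. The probe hangs in the hole by its collar, which rests on the block's top; the probe's origin is then 15 mm above the block's.
Things that resemble listed ones, but are neither listed nor needed, are in the scene too. What is shaped like the probe but blue is not meant.

How it is judged:
By the outcome, as a careful person would: the job done as asked, in the order asked, and still so for the second after the job is handed in, with the robot touching nothing.
It also fails if it takes over 56 s, if anything falls off the work surface, if the arm or the gripper's body presses on something with over 40 N, if the wrist force passes 120 N, or if a joint passes its speed limit or range.

ROBOT

A 7-joint arm with a two-finger parallel gripper is mounted at the origin on the work surface; the furniture and walls round the work are solid. World frame = base frame: x ahead of the robot, y to its left, z up, the work surface at z = 0. Lengths are in m, angles in rad, forces in N, time in s.
With the tool pointing down it reaches from about 0.35 to 0.9 m from the base axis. Payload 8.1 kg.
Tool frame: the origin (TCP) lies midway between the tips of the shut fingers; the grasp point (between the pads) lies 19 mm behind it; z points along the fingers, y is the line along which they close (so a half turn about z gives the same grasp; the last joint's range is limited). The gripper opens to 92 mm and grips with 3 to 60 N. Pads are 19 mm wide; open, the fingers measure 130 mm over their backs; the gripper's body (75 mm by 190 mm) begins 47 mm behind the grasp point.
Start: joints at [1.172, 0.434, 0.025, 1.573, -0.012, 1.134, -0.075], TCP at [0.182, -0.598, 0.227] pointing down, gripper open.
Joint ranges: [-2.62, 2.62], [-0.44, 2.09], [-1.27, 1.32], [0.08, 2.57], [-1.32, 4.46], [0.12, 2], [-2.74, 2.74]. Speed limits (rad/s): [2.22, 2.22, 3.01, 3.01, 3.14, 3.14, 3.14].

INTERFACE

Orientations are given as a rotation vector (axis times angle).
In Python, from cell import arm gives the robot as it stands.
- The arm moves only by the tool carry_out, never from a script. Its arguments are lists of equal length, an entry for each row: "claw": the finger opening in cm, from 0 to 9.18; "delta_pos": the shift along the tool's x, y, z in cm, a list of three; "angular": the turn, a rotation vector about the tool's x, y, z in rad, a list of three. In form: {"claw": [claw, ...], "delta_pos": [[dx, dy, dz], ...], "angular": [[ax, ay, az], ...]}. A call has 1 to 20 rows; each row shifts and turns the commanded pose from where the row before left it, along the tool's axes as they then stand; what a row does not reach is not made up. A row lasts 1/10 s, in which the tool goes at most 50 mm and 8.59 degrees, less where a joint would pass 70% of its speed; a pose out of reach is approached as far as the arm can. A call with a gripper value outside its range is refused whole. The fingers move at their own pace and stop on an object; "force" is the grip in N (left out, the last holds). Time passes only in rows, so rows that do not move let the fingers close. It gives the time, the measured TCP pose, the force, the opening and the grip force at its end, in the units of the state.
- arm.observe(): the state, without advancing time (a new reading comes with each control period).
- arm.get_image(name): name is "scene" or "top" or "wrist"; returns a dict with "frame" (480x640x3 uint8, red, green, blue), "mtx" (3x3 intrinsics, pixels), "dist" ([k1, k2, p1, p2, k3] as OpenCV has them; the pictures are not rectified), "T" (4x4, takes a point from camera to world coordinates). Camera axes: x right, y down, z forward; pixel columns grow to the right and rows downward; lengths in m; the calibration is good to about 2 mm. A picture is of the moment at which its call begins. There is no depth.
- arm.sign_off(): hands the job in; it is judged then, once.
Trained networks look in a picture, given as the dict that the camera call returned (one of the last four; its "shot" number tells which), for a name from the list of things; names that differ only in an ending like _2 or _b are one class to them, and where a whole thing is asked for, a point or a joint stands for the part that bears it (a point fixed in the world has none). Each returns a list of dicts, best first, with "conf" (0 to 1); they miss things now and then, are a little off and sometimes report something else, mostly with a low value. They report only what shows in the picture. A call takes as long as a camera call. They do not tell look-alikes from the thing itself.
- arm.look_for(label, picture): "centre" ([column, row] as shares, 0 to 1, of the picture: columns of its width, rows of its height, amid what is visible of it).
- arm.trace(label, picture): "region" (480x640 bool, what is visible of it) and "centre" ([column, row] as shares, 0 to 1, of the picture: columns of its width, rows of its height, amid what is visible of it).
- arm.place_of(label, picture): "centre" ([column, row] as shares, 0 to 1, of the picture: columns of its width, rows of its height: a listed point, or the origin of a listed thing).
The state is a dict: "clock": time; "joints": joint angles; "dq": joint speeds; "joint_efforts": joint torques, N m; "position": TCP position; "ee_rot": TCP orientation; "force": force on the tool from outside, world axes, zero at the start; "ft_torque": the same for the moment, N m; "width": opening from 0.0 (shut) to 1.0 (fully open); "gripper_force": force on a finger pad.
Only numpy, scipy, OpenCV 4.12 (cv2) and the standard library are available. Lean on these libraries where they do the work, as an engineer would, in place of code of your own. Each camera call takes 0.05 s, during which the arm holds its last target. There are 200 camera calls.

## Working session

There is one attempt and no reset: what is moved stays moved. The work goes in short steps, Python scripts to look and compute and a tool call to move; the robot and the scene stay as the last step left them, time stands still between calls to the robot, and variables do not carry over. Pictures are saved under pics/ and viewed, at most 10 in all, crops included, and the job is handed in when it is done.

Besides the shell and the picture viewer there is one more tool, called after "Emit:" by a JSON object that holds its "name" and its "arguments", one argument or row to a line. carry_out: Moves the arm, as the interface text tells. Its arguments: {"type":"object","properties":{"claw":{"type":"array","items":{"type":"number"}},"delta_pos":{"type":"array","items":{"type":"array","items":{"type":"number"}}},"angular":{"type":"array","items":{"type":"array","items":{"type":"number"}}},"force":{"type":"number"}},"required":["claw","delta_pos","angular"]}

```bash
mkdir -p pics
cat > h.py <<'E'
import numpy as np, cv2
from cell import arm
def ray(p,uv):
    q=cv2.undistortPoints(np.array([[uv]],float),p["mtx"],np.array(p["dist"],float))[0,0]
    T=np.array(p["T"]);d=T[:3,:3]@np.array([q[0],q[1],1]);return T[:3,3],d/np.linalg.norm(d)
def onz(p,uv,z):
    o,d=ray(p,uv);return o+d*(z-o[2])/d[2]
def proj(p,X):
    Ti=np.linalg.inv(np.array(p["T"]));r,_=cv2.Rodrigues(Ti[:3,:3])
    return cv2.projectPoints(np.array(X,float).reshape(-1,3),r,Ti[:3,3],np.array(p["mtx"],float),np.array(p["dist"],float))[0].reshape(-1,2)
def save(p,n): cv2.imwrite("pics/"+n,p["frame"][:,:,::-1])
E
python3 - <<'E'
from h import *
for n in ["scene","top"]:
    p=arm.get_image(n);save(p,n+".png");print(n,np.round(np.array(p["T"])[:3,3],3))
    for l,z in [("probe",0.015),("stand",0),("panel",0)]:
        for r in arm.place_of(l,p):
            uv=np.array(r["centre"])*[640,480];print(l,round(r["conf"],2),uv.round(),onz(p,uv,z).round(3))
print(arm.observe())
E
```

```text
scene [ 1.148 -0.032  0.502]
probe 0.97 [302. 213.] [0.394 0.293 0.015]
probe 0.75 [236. 276.] [0.548 0.103 0.015]
stand 0.55 [312. 313.] [0.67  0.192 0.   ]
panel 0.77 [312. 246.] [0.497 0.27  0.   ]
top [0.252 0.202 0.858]
probe 0.91 [408. 179.] [0.676 0.196 0.015]
probe 0.67 [281. 332.] [0.349 0.308 0.015]
probe 0.6 [433. 272.] [0.528 0.106 0.015]
probe 0.29 [406. 187.] [0.659 0.194 0.015]
stand 0.88 [408. 188.] [0.667 0.19  0.   ]
panel 0.58 [334. 260.] [0.496 0.269 0.   ]
{'clock': 0.4, 'joints': array([ 1.17240658,  0.43462353,  0.02494796,  1.5733239 , -0.01162204,
        1.13398917, -0.07513696]), 'dq': array([-2.95284130e-05, -2.23507398e-03,  1.01842978e-03, -4.70700342e-04,
        2.34052139e-03,  2.44891784e-04, -8.73944968e-04]), 'joint_efforts': array([-2.43397481e-03, -6.66979980e+01,  9.82314013e-01, -3.14415157e+01,
       -6.06215978e-02,  3.56000173e-02,  6.58359681e-05]), 'position': array([ 0.18217197, -0.59780005,  0.22661643]), 'ee_rot': array([-3.10711919e+00, -4.62771553e-01,  2.96022873e-05]), 'force': array([-0.20010896, -0.0163588 , -0.55115591]), 'ft_torque': array([ 0.0249261 ,  0.00989495, -0.03687271]), 'gripper_force': 0.0, 'width': 0.9979161564756285}
```

View pics/scene.png

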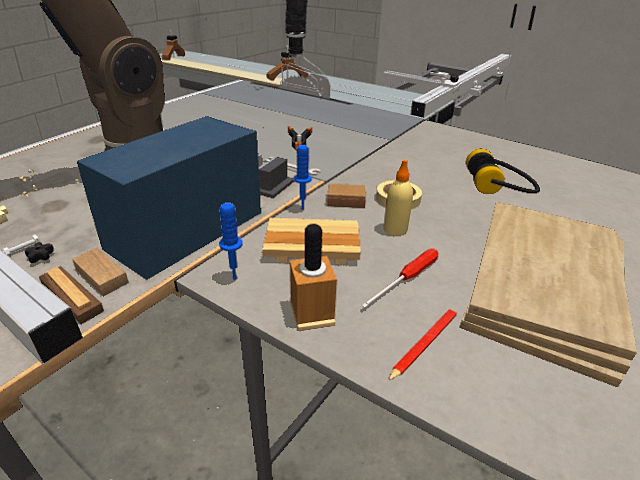

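View pics/top.png

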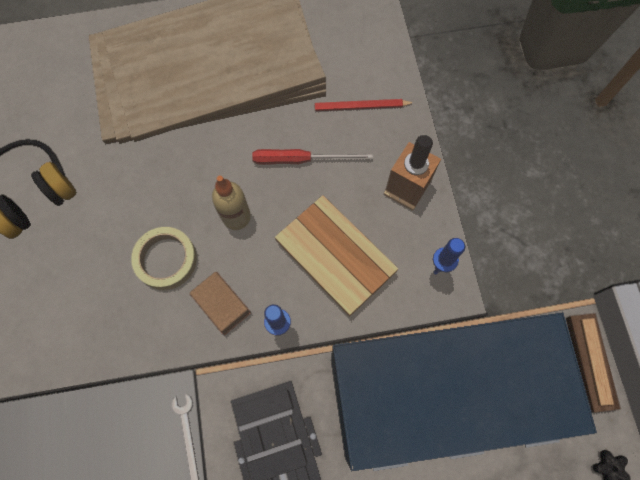

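Run:
```python
from h import *
p=arm.get_image("top")
c=cv2.resize(p["frame"][120:320,260:480],None,fx=2.7,fy=2.7,interpolation=cv2.INTER_CUBIC)
cv2.imwrite("pics/c1.png",c[:,:,::-1])
for uv,z in [((276,237),.033),((322,198),.033),((396,268),.033),((352,313),.033)]: print(uv,onz(p,uv,z).round(4))
# blue box top corners for heights
q=arm.get_image("scene")
def tri(a,b):
    o1,d1=ray(p,a);o2,d2=ray(q,b);A=np.array([d1,-d2]).T;s=np.linalg.lstsq(A,o2-o1,rcond=None)[0]
    return ((o1+s[0]*d1+o2+s[1]*d2)/2).round(3),np.linalg.norm(o1+s[0]*d1-o2-s[1]*d2).round(4)
print("box",tri((333,345),(256,127)),tri((577,315),(80,165)),tri((593,437),(80,165)),tri((577,315),(133,183)))
print("handle top",tri((423,141),(314,227)),"blue",tri((456,244),(229,207)),tri((273,311),(303,149)))
print("glue",tri((222,182),(404,163)))
for l in ["probe"]:
  for pic in (p,q):
    for r in arm.trace(l,pic):
        m=r["region"];print(r["conf"],np.array(r["centre"])*[640,480],pic["frame"][m].mean(0).round())
```

```text
(276, 237) [0.4908 0.3704 0.033 ]
(322, 198) [0.5829 0.3225 0.033 ]
(396, 268) [0.5079 0.167  0.033 ]
(352, 313) [0.4134 0.2103 0.033 ]
box (array([0.335, 0.218, 0.198]), np.float64(0.0014)) (array([ 0.47 , -0.077,  0.222]), np.float64(0.0468)) (array([ 0.34 , -0.114,  0.181]), np.float64(0.0063)) (array([ 0.477, -0.045,  0.197]), np.float64(0.0321))
handle top (array([0.668, 0.194, 0.164]), np.float64(0.0001)) blue (array([0.536, 0.104, 0.148]), np.float64(0.0028)) (array([0.357, 0.312, 0.145]), np.float64(0.0009))
glue (array([0.51 , 0.454, 0.152]), np.float64(0.0038))
0.91 [448.    253.008] [ 58.  72. 113.]
0.79 [416.704 158.208] [80. 74. 72.]
0.78 [277.888 320.592] [ 71.  87. 126.]
0.98 [231.616 234.48 ] [ 23.  62. 133.]
0.97 [300.288 174.576] [ 34.  66. 128.]
0.82 [313.024 253.104] [60. 57. 56.]
```

View pics/c1.png

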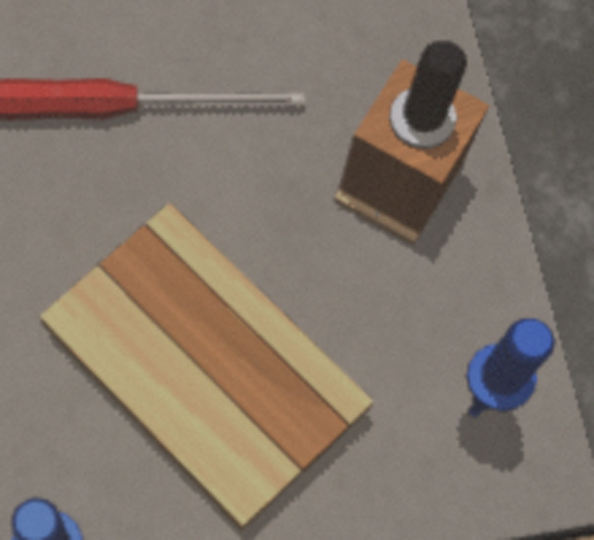

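```bash
cat >> h.py <<'E'
from scipy.spatial.transform import Rotation as R
def tool(s=None):
    s=s or arm.observe();return np.array(s["position"]),R.from_rotvec(s["ee_rot"])
def down(yaw): # tool z down, tool y axis along heading yaw (world)
    y=np.array([np.cos(yaw),np.sin(yaw),0]);z=np.array([0,0,-1.]);return R.from_matrix(np.array([np.cross(y,z),y,z]).T)
E
python3 - <<'E'
from h import *
p=arm.get_image("top")
for uv in [(333,345),(577,315),(593,437),(350,468)]: print(uv,onz(p,uv,.2).round(3))
P,r=tool();print(r.as_matrix().round(3))
y=r.as_matrix()[:,1];print("yaw of tool y",np.degrees(np.arctan2(y[1],y[0])))
w=arm.get_image("wrist");T=np.array(w["T"]);print("cam in tool",(r.inv().apply(T[:3,3]-P)).round(3),(r.inv().as_matrix()@T[:3,:3]).round(2),w["mtx"])
E
```

```text
(333, 345) [0.335 0.218 0.2  ]
(577, 315) [ 0.476 -0.06   0.2  ]
(593, 437) [ 0.338 -0.108  0.2  ]
(350, 468) [0.208 0.152 0.2  ]
[[ 0.957  0.291  0.   ]
 [ 0.291 -0.957 -0.   ]
 [ 0.     0.    -1.   ]]
yaw of tool y -73.0548568922293
cam in tool [ 0.076  0.001 -0.158] [[ 0.   -0.96 -0.28]
 [ 1.   -0.    0.  ]
 [-0.   -0.28  0.96]] [[380.95149813   0.         323.16262626]
 [  0.         380.95149813 239.27085078]
 [  0.           0.           1.        ]]
```

Candidates in the top view are the black-handled probe in the block at (417,158) and the blue look-alikes at (448,253) and (278,320). I choose the black one: the crop shows it hanging by its collar in the block. The wide light board lies on the robot's left, so the seam to trace is the light/brown one at its edge.

Emit:
{"name": "carry_out", "arguments": {
  "claw": [9, 9, 9, 9, 9, 9, 9, 9, 9, 9, 9, 9, 9, 9, 9, 9],
  "delta_pos": [
    [0, 0, -3],
    [0, 0, -4],
    [0, 0, -4],
    [0, 0, -2],
    [1.5, -1.5, 0],
    [2.5, -2.6, 0],
    [2.5, -2.6, 0],
    [2.5, -2.6, 0],
    [2.5, -2.6, 0],
    [2.5, -2.6, 0],
    [2.5, -2.6, 0],
    [2.5, -2.6, 0],
    [2.5, -2.6, 0],
    [2.5, -2.6, 0],
    [2.5, -2.6, 0],
    [2.5, -2.6, 0]
  ],
  "angular": [
    [0, 0, 0],
    [0, 0, 0],
    [0, 0, 0],
    [0, 0, 0],
    [0, 0, 0],
    [0, 0, 0],
    [0, 0, 0],
    [0, 0, 0],
    [0, 0, 0],
    [0, 0, 0],
    [0, 0, 0],
    [0, 0, 0],
    [0, 0, 0],
    [0, 0, 0],
    [0, 0, 0],
    [0, 0, 0]
  ]
}}

```text
clock: 2.3
position: [0.3723, -0.224, 0.357]
ee_rot: [3.107, 0.463, 0.001]
force: [0.7, -0.9, 0.8]
width: 0.976
gripper_force: 0.0
```

Emit:
{"name": "carry_out", "arguments": {
  "claw": [9, 9, 9, 9, 9, 9, 9, 9, 9, 9, 9, 9, 9, 9, 9, 9],
  "delta_pos": [
    [2.5, -2.6, 0],
    [2.5, -2.6, 0],
    [2.5, -2.6, 0],
    [2.5, -2.6, 0],
    [2.5, -2.6, 0],
    [2.5, -2.6, 0],
    [2.5, -2.6, 0],
    [2.5, -2.6, 0],
    [2.5, -2.6, 0],
    [2.5, -2.6, 0],
    [2.5, -2.6, 0],
    [2.5, -2.6, 0],
    [2.5, -2.6, 0],
    [2, -2.1, 0],
    [1, -1, 0],
    [0, 0, 0]
  ],
  "angular": [
    [0, 0, 0],
    [0, 0, 0],
    [0, 0, 0],
    [0, 0, 0],
    [0, 0, 0],
    [0, 0, 0],
    [0, 0, 0],
    [0, 0, 0],
    [0, 0, 0],
    [0, 0, 0],
    [0, 0, 0],
    [0, 0, 0],
    [0, 0, 0],
    [0, 0, 0],
    [0, 0, 0],
    [0, 0, 0]
  ]
}}

```text
clock: 3.9
position: [0.6038, 0.2327, 0.356]
ee_rot: [-3.106, -0.466, 0.002]
force: [-0.6, -0.1, 0.7]
width: 0.98
gripper_force: 0.0
```

Run:
```python
from h import *
w=arm.get_image("wrist");save(w,"w1.png")
print(arm.observe()["position"],arm.observe()["joints"].round(2))
for l,z in [("probe",0.015),("stand",0),("panel",0)]:
    for r in arm.place_of(l,w):
        uv=np.array(r["centre"])*[640,480];print(l,round(r["conf"],2),uv.round(),onz(w,uv,z).round(4))
```

```text
[0.60382394 0.23105233 0.35632071] [-0.11  0.47 -0.56  1.26  0.24  1.48 -1.91]
probe 0.9 [366. 146.] [0.6695 0.1946 0.015 ]
probe 0.59 [395. 260.] [0.5355 0.1064 0.015 ]
stand 0.7 [368. 145.] [0.6709 0.1904 0.    ]
panel 0.89 [273. 253.] [0.4914 0.271  0.    ]
```

View pics/w1.png

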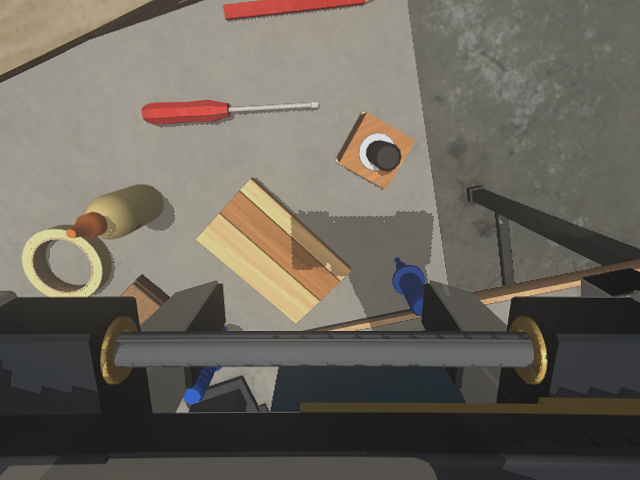

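```bash
cat > meas.py <<'E'
from h import *
def warp(p,c,yaw,z,hx,hy,s=4): # px: col along +x (panel), row along -y ; s px/mm
    nx,ny=int(2*hx*s),int(2*hy*s)
    X,Y=np.meshgrid((np.arange(nx)/s-hx)/1000,(hy-np.arange(ny)/s)/1000)
    ca,sa=np.cos(yaw),np.sin(yaw)
    W=np.stack([c[0]+ca*X-sa*Y,c[1]+sa*X+ca*Y,np.full_like(X,z)],-1).reshape(-1,3)
    m=proj(p,W).reshape(ny,nx,2).astype(np.float32)
    return cv2.remap(p["frame"],m[...,0],m[...,1],cv2.INTER_CUBIC)
E
python3 - <<'E'
from meas import *
ims=[]
for n,cs in [("top",None),("wrist",[(197,239),(252,178),(350,268),(297,321)])]:
    p=arm.get_image(n)
    W=np.array([onz(p,c,.033)[:2] for c in (cs or [(276,237),(322,198),(396,268),(352,313)])])
    print(n,W.round(4).tolist(), [np.linalg.norm(W[i]-W[i-1]).round(4) for i in range(4)])
    c=np.array([.495,.269]);ims.append(warp(p,c,np.radians(64.3),.033,110,80,2.5))
cv2.imwrite("pics/wp.png",np.vstack(ims)[:,:,::-1])
E
```

```text
top [[0.4908, 0.3704], [0.5829, 0.3225], [0.5079, 0.167], [0.4134, 0.2103]] [np.float64(0.1779), np.float64(0.1038), np.float64(0.1727), np.float64(0.104)]
wrist [[0.493, 0.3674], [0.5916, 0.3175], [0.5124, 0.1622], [0.4153, 0.209]] [np.float64(0.1764), np.float64(0.1105), np.float64(0.1743), np.float64(0.1078)]
```

View pics/wp.png

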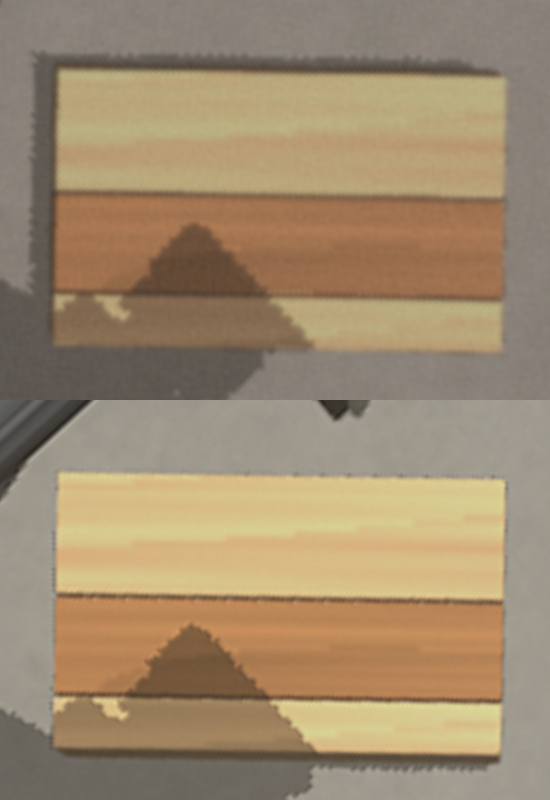

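Run:
```python
from meas import *
c=np.array([.495,.269]);yaw=np.radians(64.3);s=5
ca,sa=np.cos(yaw),np.sin(yaw)
for n in ["top","wrist"]:
    p=arm.get_image(n)
    g=warp(p,c,yaw,.033,110,80,s).astype(float)
    b=cv2.GaussianBlur(g[...,0]+g[...,1],(0,0),2)
    cols=np.arange(130,990,4);lo=365
    # dark line: minimum of second derivative response near row 400
    d=cv2.GaussianBlur(g.sum(2),(0,0),3); d2=d-(np.roll(d,8,0)+np.roll(d,-8,0))/2
    rows=lo+np.argmin(d2[lo:430][:,cols],0)
    k=np.polyfit(cols,rows,1)
    for _ in range(4):
        e=rows-np.polyval(k,cols);ok=abs(e)<max(1.5,1.5*np.median(abs(e)));k=np.polyfit(cols[ok],rows[ok],1)
    # end edges along board rows: gradient of mean profile between rows 300..500 
    prof=b[300:480].mean(0);gr=abs(np.gradient(prof));l=60+np.argmax(gr[60:200]);r=930+np.argmax(gr[930:1090])
    def w(col):
        x=(col/s-110)/1000;y=(80-np.polyval(k,col)/s)/1000
        return np.array([c[0]+ca*x-sa*y,c[1]+sa*x+ca*y])
    a,bb=w(l),w(r);print(n,ok.sum(),len(cols),"len",np.linalg.norm(bb-a).round(4),"near",a.round(4),"far",bb.round(4),"mid",((a+bb)/2).round(4),"yaw",np.degrees(np.arctan2(*(bb-a)[::-1])).round(2))
    # stand/probe: dark handle top disc
    x,y,hw=[(416,158,45),(380,150,55)][n=="wrist"]
    h=p["frame"][y-hw:y+hw,x-hw:x+hw].astype(int)
    m=(h.max(2)<60).astype(np.uint8)
    nn,lab,st,ce=cv2.connectedComponentsWithStats(m)
    print([ (st[i].tolist(),(ce[i]+[x-hw,y-hw]).round(1)) for i in range(1,nn) if st[i][4]>60])
    wv=((h.min(2)>150)&(h.max(2)-h.min(2)<30));ys,xs=np.nonzero(wv);(cx,cy),rr=cv2.minEnclosingCircle(np.stack([xs,ys],1).astype(np.float32)) 
    print("collar",cx+x-hw,cy+y-hw,rr,onz(p,(cx+x-hw,cy+y-hw),.096).round(4),"px/20mm",np.linalg.norm(proj(p,[.668,.194,.096])-proj(p,[.668,.214,.096])))
    for t in [onz(p,(cx+x-hw,cy+y-hw),.096)]: print("handle top pred",proj(p,[t[0],t[1],.166]))
```

```text
top 215 215 len 0.179 near [0.454  0.1913] far [0.5346 0.3512] mid [0.4943 0.2712] yaw 63.26
[([40, 23, 21, 32, 426], array([420.5, 152. ]))]
collar 399.5 159.5 28.85317611694336 [0.6635 0.2188 0.096 ] px/20mm 12.478252163406127
handle top pred [[406.09691615 137.67913565]]
wrist 215 215 len 0.1784 near [0.4551 0.191 ] far [0.5352 0.3504] mid [0.4951 0.2707] yaw 63.34
[([38, 45, 33, 30, 214], array([375. , 152.6]))]
collar 373.5 151.0 18.82162857055664 [0.6684 0.1915 0.096 ] px/20mm 18.589093394953363
handle top pred [[383.54519397 155.79396174]]
```

Emit:
{"name": "carry_out", "arguments": {
  "claw": [9, 9, 9, 9, 9, 9, 9],
  "delta_pos": [
    [1, 1.1, 0],
    [1.5, 1.6, 2],
    [1.5, 1.7, 3],
    [1.0, 1.1, 4],
    [0, 0, 4],
    [0, 0, 2],
    [0, 0, 0]
  ],
  "angular": [
    [0, 0, 0],
    [0, 0, 0],
    [0, 0, 0],
    [0, 0, 0],
    [0, 0, 0],
    [0, 0, 0],
    [0, 0, 0]
  ]
}}

```text
clock: 5.0
position: [0.667, 0.1906, 0.2026]
ee_rot: [3.106, 0.461, -0.01]
force: [0.1, -1.2, -0.3]
width: 0.983
gripper_force: 0.0
```

Run:
```python
from meas import *
w=arm.get_image("wrist");save(w,"w2.png")
P,r=tool();print(P,r.as_rotvec())
for l,z in [("probe",0.015),("stand",0)]:
    for q in arm.place_of(l,w):
        uv=np.array(q["centre"])*[640,480];print(l,round(q["conf"],2),uv.round(),onz(w,uv,z).round(4))
print("pred top",proj(w,[.668,.193,.166]),"collar",proj(w,[.668,.193,.096]))
```

```text
[0.6678715  0.19167007 0.20541648] [ 3.10667996  0.46146989 -0.00404575]
probe 0.85 [320. 208.] [0.6685 0.1932 0.015 ]
stand 0.67 [322. 204.] [0.6703 0.191  0.    ]
pred top [[317.97051461 268.12324431]] collar [[319.00346812 232.91424493]]
```

View pics/w2.png

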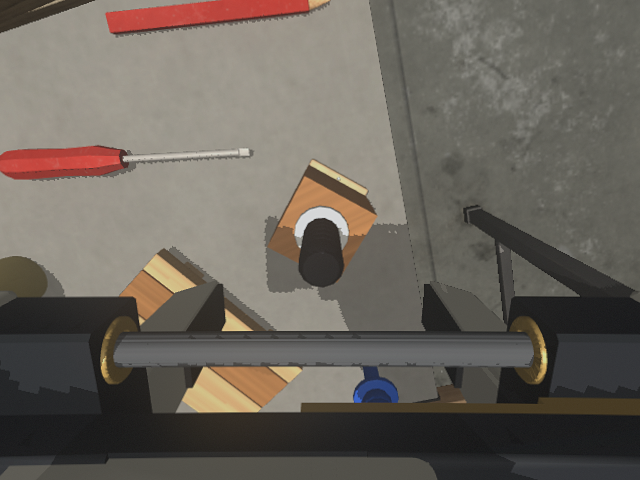

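Emit:
{"name": "carry_out", "arguments": {
  "claw": [9, 9, 9, 9, 9, 3, 1.5, 1.5, 1.5, 1.5, 1.5],
  "delta_pos": [
    [0, 0, 2],
    [0, 0, 3],
    [0, 0, 2.5],
    [0, 0, 1.7],
    [0, 0, 0],
    [0, 0, 0],
    [0, 0, 0],
    [0, 0, 0],
    [0, 0, 0],
    [0, 0, 0],
    [0, 0, 0]
  ],
  "angular": [
    [0, 0, 0],
    [0, 0, 0],
    [0, 0, 0],
    [0, 0, 0],
    [0, 0, 0],
    [0, 0, 0],
    [0, 0, 0],
    [0, 0, 0],
    [0, 0, 0],
    [0, 0, 0],
    [0, 0, 0]
  ],
  "force": 35
}}

```text
clock: 6.25
position: [0.6678, 0.193, 0.1149]
ee_rot: [3.107, 0.463, 0.0]
force: [-0.1, 0.8, 0.7]
width: 0.509
gripper_force: 0.0
```

Emit:
{"name": "carry_out", "arguments": {
  "claw": [1.5, 1.5, 1.5, 1.5, 1.5, 1.5, 1.5, 1.5, 1.5, 1.5],
  "delta_pos": [
    [0, 0, 0.2],
    [0, 0, 0],
    [0, 0, 0],
    [0, 0, 0],
    [0, 0, 0],
    [0, 0, 0],
    [0, 0, 0],
    [0, 0, 0],
    [0, 0, 0],
    [0, 0, 0]
  ],
  "angular": [
    [0, 0, 0],
    [0, 0, 0],
    [0, 0, 0],
    [0, 0, 0],
    [0, 0, 0],
    [0, 0, 0],
    [0, 0, 0],
    [0, 0, 0],
    [0, 0, 0],
    [0, 0, 0]
  ]
}}

```text
clock: 7.25
position: [0.6678, 0.193, 0.1127]
ee_rot: [3.107, 0.463, 0.0]
force: [-0.4, -0.0, -2.2]
width: 0.276
gripper_force: 35.0
```

Emit:
{"name": "carry_out", "arguments": {
  "claw": [1.5, 1.5, 1.5, 1.5, 1.5, 1.5, 1.5, 1.5, 1.5, 1.5, 1.5, 1.5, 1.5, 1.5, 1.5, 1.5, 1.5, 1.5],
  "delta_pos": [
    [0, 0, -0.5],
    [0, 0, -1.5],
    [0, 0, -2],
    [0, 0, -2.5],
    [0, 0, -2.5],
    [0, 0, -2.5],
    [0, 0, -2],
    [-0.5, -0.2, 0],
    [-1.6, -0.5, 0],
    [-2.6, -0.8, 0],
    [-3, -0.9, 0],
    [-3, -0.9, 0],
    [-3, -0.9, 0],
    [-3, -0.9, 0],
    [-2.2, -0.6, 0],
    [-1, -0.3, 0],
    [-0.5, -0.1, 0],
    [0, 0, 0]
  ],
  "angular": [
    [0, 0, 0],
    [0, 0, 0],
    [0, 0, 0],
    [0, 0, 0],
    [0, 0, 0],
    [0, 0, 0],
    [0, 0, 0],
    [0, 0, 0],
    [0, 0, 0],
    [0, 0, 0],
    [0, 0, 0],
    [0, 0, 0],
    [0, 0, 0],
    [0, 0, 0],
    [0, 0, 0],
    [0, 0, 0],
    [0, 0, 0],
    [0, 0, 0]
  ]
}}

```text
clock: 9.05
position: [0.455, 0.1917, 0.2477]
ee_rot: [3.107, 0.463, 0.001]
force: [0.5, -0.5, -1.4]
width: 0.276
gripper_force: 35.0
```

Run:
```python
from h import *
P,r=tool();print(P,r.as_rotvec())
w=arm.get_image("wrist");t=arm.get_image("top");s=arm.get_image("scene")
tip=[P[0],P[1],P[2]-.0977]
out=[]
for p in (w,t,s):
    for q in arm.place_of("probe",p): print(round(q["conf"],2),np.array(q["centre"])*[640,480])
    print("pred tip",proj(p,tip),"handle",proj(p,[P[0],P[1],P[2]+.05]))
    u,v=proj(p,tip)[0].astype(int);u=np.clip(u,65,574);v=np.clip(v,65,414)
    out.append(cv2.resize(p["frame"][v-65:v+65,u-65:u+65],(260,390)[:1]*2,interpolation=cv2.INTER_CUBIC))
cv2.imwrite("pics/tip.png",np.hstack(out)[:,:,::-1])
```

```text
[0.455013   0.19171092 0.24772661] [3.10717310e+00 4.62537795e-01 5.43893444e-04]
0.94 [321.088 239.904]
0.9 [196.288 253.2  ]
0.78 [428.288 151.392]
pred tip [[321.80758857 239.62027337]] handle [[321.0041525  368.07795024]]
0.68 [282.112 329.616]
0.66 [378.176 272.016]
0.62 [434.176 272.016]
pred tip [[378.87942421 274.14668573]] handle [[392.41755416 240.56685436]]
0.68 [300.48  212.304]
0.6 [233.28  275.184]
0.55 [264.192 172.32 ]
pred tip [[263.71667916 175.59960725]] handle [[259.92578521  93.75629174]]
```

View pics/tip.png

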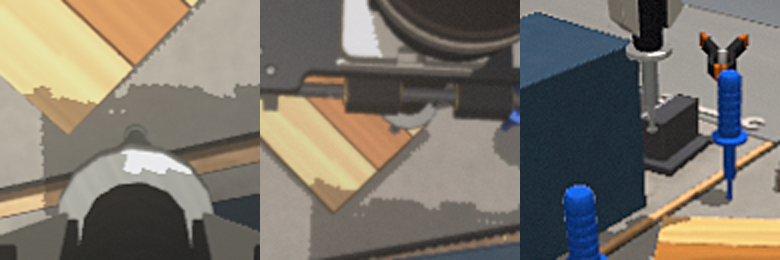

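Emit:
{"name": "carry_out", "arguments": {
  "claw": [1.5, 1.5, 1.5, 1.5, 1.5, 1.5, 1.5],
  "delta_pos": [
    [0, 0, 1.5],
    [0, 0, 2.5],
    [0, 0, 2.5],
    [0, 0, 2],
    [0, 0, 1.2],
    [0, 0, 0.6],
    [0, 0, 0]
  ],
  "angular": [
    [0, 0, 0],
    [0, 0, 0],
    [0, 0, 0],
    [0, 0, 0],
    [0, 0, 0],
    [0, 0, 0],
    [0, 0, 0]
  ]
}}

```text
clock: 10.05
position: [0.4548, 0.1919, 0.1444]
ee_rot: [-3.107, -0.463, 0.001]
force: [-0.5, 0.1, -1.4]
width: 0.274
gripper_force: 35.0
```

```bash
cat > see.py <<'E'
from meas import *
P,r=tool();print(P)
near,far=np.array([.4547,.1911]),np.array([.535,.3508]);d=(far-near)/np.linalg.norm(far-near);n=np.array([-d[1],d[0]])
w=arm.get_image("wrist")
tip=np.array([P[0],P[1],P[2]-.0977]);z=tip[2]
print("tip z",z,"pred tip px",proj(w,tip),"centre 4mm up",proj(w,tip+[0,0,.004]))
u,v=proj(w,tip)[0].astype(int)
c=cv2.resize(w["frame"][v-60:v+40,u-60:u+60],None,fx=5,fy=5,interpolation=cv2.INTER_CUBIC);print("crop origin",u-60,v-60)
cv2.imwrite("pics/"+__import__("sys").argv[1],c[:,:,::-1])
# seam in this image at z=.033
c0=near+d*.045;yaw=np.arctan2(d[1],d[0]);s=8
g=warp(w,c0,yaw,.033,30,12,s).astype(float)
dd=cv2.GaussianBlur(g.sum(2),(0,0),3);d2=dd-(np.roll(dd,10,0)+np.roll(dd,-10,0))/2
cols=np.arange(10,470,4);rows=20+np.argmin(d2[20:-20][:,cols],0);k=np.polyfit(cols,rows,1)
for _ in range(4):
    e=rows-np.polyval(k,cols);ok=abs(e)<max(2,2*np.median(abs(e)));k=np.polyfit(cols[ok],rows[ok],1)
print("seam lateral (n, mm) vs model at +15,+75mm:",12-np.polyval(k,0)/s,12-np.polyval(k,479)/s,ok.mean())
E
python3 see.py t2.png
```

```text
[0.45483714 0.1919245  0.14439078]
tip z 0.04669077909276366 pred tip px [[321.81307367 239.4690506 ]] centre 4mm up [[321.80101559 241.12231256]]
crop origin 261 179
seam lateral (n, mm) vs model at +15,+75mm: 0.11056034482758648 0.1352464392803583 1.0
```

View pics/t2.png

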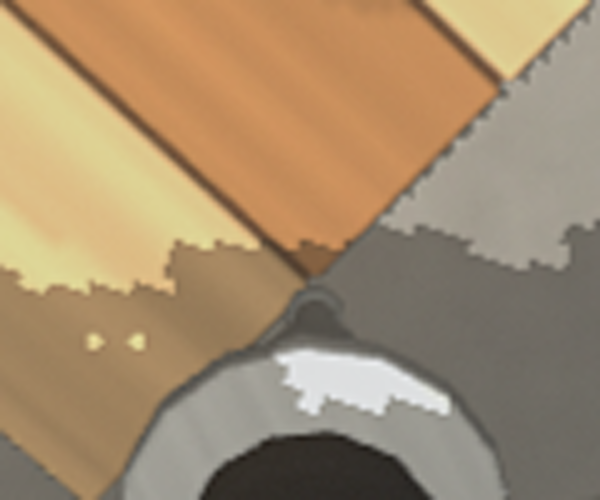

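Run:
```python
from h import *
P,r=tool();w=arm.get_image("wrist");tip=np.array([P[0],P[1],P[2]-.0977])
a=np.linspace(0,2*np.pi,181)
def circ(rad,h): return proj(w,tip+np.stack([rad*np.cos(a),rad*np.sin(a),np.full_like(a,h)],1)/1000)
for nm,rad,h in [("ball3",3,3),("ball4",4,4),("shank",7,28),("collar lo",20,75),("collar hi",20,81),("handle top",13,81)]:
    q=circ(rad,h);print(nm,"crop apex row",(5*(q[:,1].min()-179)).round(1),"cols",(5*(q[:,0].min()-261)).round(1),(5*(q[:,0].max()-261)).round(1))
c=5
crop=cv2.resize(w["frame"][205:255,290:350],None,fx=12,fy=12,interpolation=cv2.INTER_CUBIC)
for rad,h,col in [(3.5,3.5,(255,0,0)),(7,28,(0,255,0)),(20,75,(0,0,255))]:
    cv2.polylines(crop,[((circ(rad,h)-[290,205]+.5)*12-.5).astype(np.int32)],True,col,1)
cv2.imwrite("pics/t3.png",crop[:,:,::-1])
```

```text
ball3 crop apex row 288.4 cols 282.7 326.1
ball4 crop apex row 283.4 cols 275.4 333.4
shank crop apex row 313.1 cols 248.4 359.6
collar lo crop apex row 324.8 cols 107.0 498.9
collar hi crop apex row 343.2 cols 100.8 504.7
handle top crop apex row 411.8 cols 171.6 434.0
```

View pics/t3.png

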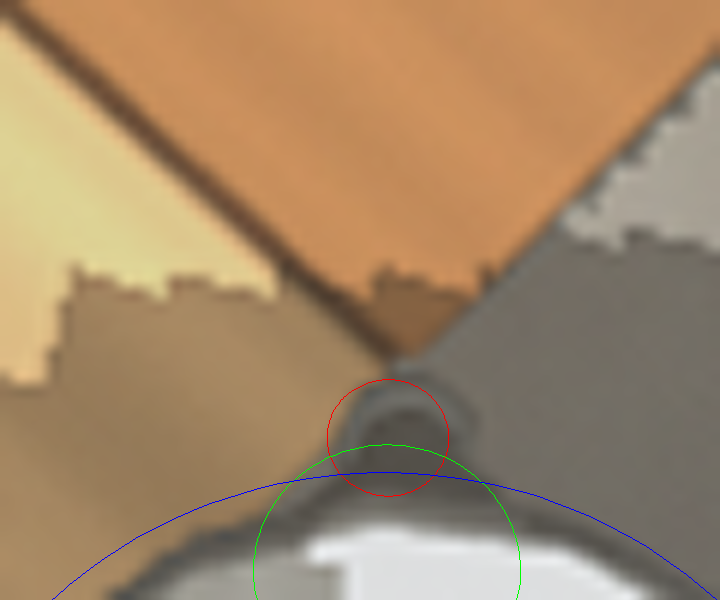

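Emit:
{"name": "carry_out", "arguments": {
  "claw": [1.5, 1.5, 1.5, 1.5, 1.5, 1.5, 1.5],
  "delta_pos": [
    [0.04, -0.13, 0],
    [0, 0, 0],
    [0, 0, 0.4],
    [0, 0, 0.5],
    [0, 0, 0.5],
    [0, 0, 0.45],
    [0, 0, 0]
  ],
  "angular": [
    [0, 0, 0],
    [0, 0, 0],
    [0, 0, 0],
    [0, 0, 0],
    [0, 0, 0],
    [0, 0, 0],
    [0, 0, 0]
  ]
}}

```text
clock: 10.85
position: [0.4547, 0.1931, 0.1256]
ee_rot: [3.107, 0.463, -0.001]
force: [0.2, -0.4, 0.3]
width: 0.279
gripper_force: 35.0
```

Emit:
{"name": "carry_out", "arguments": {
  "claw": [1.5, 1.5, 1.5, 1.5, 1.5, 1.5, 1.5, 1.5, 1.5, 1.5, 1.5, 1.5, 1.5, 1.5, 1.5, 1.5, 1.5, 1.5],
  "delta_pos": [
    [0.347, -0.363, 0],
    [0.347, -0.363, 0],
    [0.347, -0.363, 0],
    [0.347, -0.363, 0],
    [0.347, -0.363, 0],
    [0.347, -0.363, 0],
    [0.347, -0.363, 0],
    [0.347, -0.363, 0],
    [0.347, -0.363, 0],
    [0.347, -0.363, 0],
    [0.347, -0.363, 0],
    [0.347, -0.363, 0],
    [0.347, -0.363, 0],
    [0.347, -0.363, 0],
    [0.347, -0.363, 0],
    [0.347, -0.363, 0],
    [0.347, -0.363, 0],
    [0.347, -0.363, 0]
  ],
  "angular": [
    [0, 0, 0],
    [0, 0, 0],
    [0, 0, 0],
    [0, 0, 0],
    [0, 0, 0],
    [0, 0, 0],
    [0, 0, 0],
    [0, 0, 0],
    [0, 0, 0],
    [0, 0, 0],
    [0, 0, 0],
    [0, 0, 0],
    [0, 0, 0],
    [0, 0, 0],
    [0, 0, 0],
    [0, 0, 0],
    [0, 0, 0],
    [0, 0, 0]
  ]
}}

```text
clock: 12.65
position: [0.4958, 0.2743, 0.1262]
ee_rot: [3.107, 0.463, -0.0]
force: [0.2, -0.6, -0.9]
width: 0.278
gripper_force: 35.0
```

Emit:
{"name": "carry_out", "arguments": {
  "claw": [1.5, 1.5, 1.5, 1.5, 1.5, 1.5, 1.5, 1.5, 1.5, 1.5, 1.5, 1.5, 1.5, 1.5, 1.5, 1.5, 1.5, 1.5, 1.5, 1.5],
  "delta_pos": [
    [0.345, -0.363, 0.03],
    [0.345, -0.363, 0.03],
    [0.345, -0.363, 0],
    [0.345, -0.363, 0],
    [0.345, -0.363, 0],
    [0.345, -0.363, 0],
    [0.345, -0.363, 0],
    [0.345, -0.363, 0],
    [0.345, -0.363, 0],
    [0.345, -0.363, 0],
    [0.345, -0.363, 0],
    [0.345, -0.363, 0],
    [0.345, -0.363, 0],
    [0.345, -0.363, 0],
    [0.345, -0.363, 0],
    [0.345, -0.363, 0],
    [0.345, -0.363, 0],
    [0, 0, 0],
    [0, 0, -0.8],
    [0, 0, -1.5]
  ],
  "angular": [
    [0, 0, 0],
    [0, 0, 0],
    [0, 0, 0],
    [0, 0, 0],
    [0, 0, 0],
    [0, 0, 0],
    [0, 0, 0],
    [0, 0, 0],
    [0, 0, 0],
    [0, 0, 0],
    [0, 0, 0],
    [0, 0, 0],
    [0, 0, 0],
    [0, 0, 0],
    [0, 0, 0],
    [0, 0, 0],
    [0, 0, 0],
    [0, 0, 0],
    [0, 0, 0],
    [0, 0, 0]
  ]
}}

```text
clock: 14.65
position: [0.5331, 0.3493, 0.1484]
ee_rot: [3.106, 0.463, -0.003]
force: [0.0, 0.3, -1.8]
width: 0.275
gripper_force: 35.0
```

Emit:
{"name": "carry_out", "arguments": {
  "claw": [1.5, 1.5, 1.5, 1.5, 1.5, 1.5, 1.5, 1.5, 1.5, 1.5, 1.5, 1.5, 1.5, 1.5],
  "delta_pos": [
    [0, 0, -2],
    [0, 0, -3],
    [0, 0, -3],
    [0, 0, -2],
    [0.4, 1, 0],
    [1, 2.3, 0],
    [1.3, 3, 0],
    [1.4, 3, 0],
    [1.4, 3, 0],
    [1.3, 3, 0],
    [0.9, 2.2, 0],
    [0.4, 0.9, 0],
    [0.2, 0.5, 0],
    [0, 0, 0]
  ],
  "angular": [
    [0, 0, 0],
    [0, 0, 0],
    [0, 0, 0],
    [0, 0, 0],
    [0, 0, 0],
    [0, 0, 0],
    [0, 0, 0],
    [0, 0, 0],
    [0, 0, 0],
    [0, 0, 0],
    [0, 0, 0],
    [0, 0, 0],
    [0, 0, 0],
    [0, 0, 0]
  ]
}}

```text
clock: 16.05
position: [0.6678, 0.1936, 0.2484]
ee_rot: [-3.107, -0.463, 0.001]
force: [-0.8, 1.1, -1.5]
width: 0.278
gripper_force: 35.0
```

Run:
```python
from h import *
P,r=tool();print(P,r.as_rotvec());e=r.inv().apply(np.array([.6678,.193,.1127])-P)*100;print("cm to go",e)
w=arm.get_image("wrist")
for q in arm.place_of("stand",w):
    uv=np.array(q["centre"])*[640,480];print(q["conf"],onz(w,uv,0).round(4))
```

```text
[0.66782249 0.19359489 0.24837422] [-3.10704194e+00 -4.63016557e-01  9.73809136e-04]
cm to go [-1.16564734e-02  6.07123195e-02  1.35674122e+01]
0.93 [0.6698 0.1927 0.    ]
```

Emit:
{"name": "carry_out", "arguments": {
  "claw": [1.5, 1.5, 1.5, 1.5, 1.5, 1.5, 1.5, 1.5, 1.5, 1.5],
  "delta_pos": [
    [0, 0.06, 1.5],
    [0, 0, 2.5],
    [0, 0, 2],
    [0, 0, 2],
    [0, 0, 2],
    [0, 0, 1.6],
    [0, 0, 1],
    [0, 0, 0.5],
    [0, 0, 0.4],
    [0, 0, 0]
  ],
  "angular": [
    [0, 0, 0],
    [0, 0, 0],
    [0, 0, 0],
    [0, 0, 0],
    [0, 0, 0],
    [0, 0, 0],
    [0, 0, 0],
    [0, 0, 0],
    [0, 0, 0],
    [0, 0, 0]
  ]
}}

```text
clock: 17.15
position: [0.6685, 0.193, 0.1137]
ee_rot: [-3.107, -0.463, -0.001]
force: [0.6, 0.2, -1.7]
width: 0.279
gripper_force: 35.0
```

Emit:
{"name": "carry_out", "arguments": {
  "claw": [1.5, 1.5, 3.5, 5, 9, 9, 9, 9, 9, 9, 9, 9, 9, 9],
  "delta_pos": [
    [0, 0, 0.07],
    [0, 0, 0],
    [0, 0, 0],
    [0, 0, 0],
    [0, 0, 0],
    [0, 0, 0],
    [0, 0, 0],
    [0, 0, 0],
    [0, 0, 0],
    [0, 0, 0],
    [0, 0, 0],
    [0, 0, 0],
    [0, 0, 0],
    [0, 0, 0]
  ],
  "angular": [
    [0, 0, 0],
    [0, 0, 0],
    [0, 0, 0],
    [0, 0, 0],
    [0, 0, 0],
    [0, 0, 0],
    [0, 0, 0],
    [0, 0, 0],
    [0, 0, 0],
    [0, 0, 0],
    [0, 0, 0],
    [0, 0, 0],
    [0, 0, 0],
    [0, 0, 0]
  ]
}}

```text
clock: 18.55
position: [0.6683, 0.1929, 0.1129]
ee_rot: [3.107, 0.463, -0.0]
force: [0.3, 0.3, -0.3]
width: 0.983
gripper_force: 0.0
```

Emit:
{"name": "carry_out", "arguments": {
  "claw": [9, 9, 9, 9, 9, 9, 9, 9, 9, 9],
  "delta_pos": [
    [0, 0, -1.5],
    [0, 0, -2.5],
    [0, 0, -3],
    [0, 0, -3],
    [0, 0, -3],
    [-2, 0, -2],
    [-3, 0, 0],
    [-3, 0, 0],
    [-1, 0, 0],
    [0, 0, 0]
  ],
  "angular": [
    [0, 0, 0],
    [0, 0, 0],
    [0, 0, 0],
    [0, 0, 0],
    [0, 0, 0],
    [0, 0, 0],
    [0, 0, 0],
    [0, 0, 0],
    [0, 0, 0],
    [0, 0, 0]
  ]
}}

```text
clock: 19.55
position: [0.5817, 0.1665, 0.2645]
ee_rot: [3.107, 0.463, 0.002]
force: [-0.2, 0.6, -0.2]
width: 0.982
gripper_force: 0.0
```

Run:
```python
from h import *
P,r=tool();print(P)
w=arm.get_image("wrist");s=arm.get_image("scene")
a=cv2.resize(w["frame"],(480,360));b=cv2.resize(s["frame"][200:340,260:400],(300,300));c=np.zeros((360,780,3),np.uint8);c[:,:480]=a;c[:300,480:]=b
cv2.imwrite("pics/end.png",c[:,:,::-1])
print("pred handle top",proj(w,[.668,.193,.166])*.75,proj(s,[.668,.193,.166]))
```

```text
[0.58166961 0.16645359 0.26445599]
pred handle top [[240.9416674   76.86234929]] [[313.67376513 226.26811816]]
```

View pics/end.png

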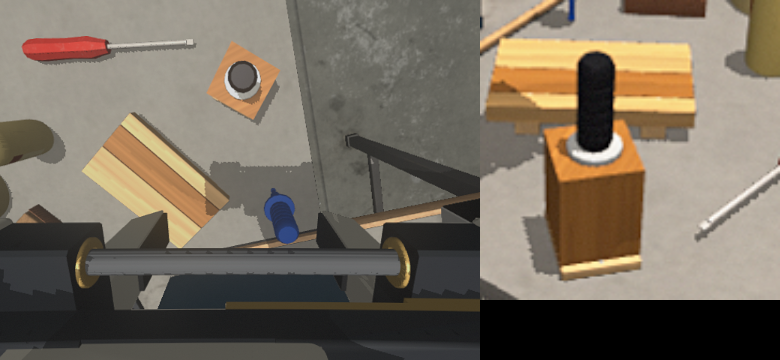

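The probe stands upright in its block with the collar seated (handle top at (242,77) in the wrist half), and nothing else has been disturbed.

```bash
python3 -c "
from cell import arm
print(arm.sign_off())"
```

```text
the job is handed in; nothing more can be done
None
```

I traced the seam between the two wider boards in one pass from near end to far at about 5 cm/s, starting about 2 mm and stopping about 3 mm inside the ends by my estimate. I then put the probe back upright in its block and handed the job in after about 20 s of the 56 s allowed; no verdict was returned.

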